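Line up the stain bottles by height

TASK

Four reagent bottles and a staining jar stand along the front of the desk, nearest the robot. Set these four bottles up on the row of rubber pads in order of height, one standing upright in the middle of each pad: the tallest next to the upright steel post, then each next shorter one, with the shortest at the other end by the low bar. Do not tip any bottle over, and leave the staining jar with the wide black lid and the bottles at the back of the desk where they stand.

Things in the scene. Friction and masses are not known exactly. Their poses are not given: they have to be found in the camera images.
- wash_bottle_mid (a point): Tallest of the four bottles at the front edge of the desk (similar bottles at the back, beyond the row, are fixed and no part of the job): colourless round reagent bottle with a narrow white screw cap, 60 mm across, 135 mm tall (cap 28 mm across, top 17 mm; straight wall up to about 90 mm). Point: on its axis, half-way up (67.5 mm above its underside). z is up its axis.
- amber_bottle_mid (a point): Second tallest: brown round reagent bottle with a narrow black screw cap, 52 mm across, 112 mm tall (cap 28 mm across, top 17 mm; straight wall up to about 72 mm). Point: on its axis, half-way up (56 mm above its underside).
- clear_bottle_mid (a point): Third tallest: round colourless reagent bottle with a violet filling and a blue screw cap, 46 mm across, 94 mm tall (cap 28 mm across, top 17 mm; straight wall up to about 55 mm). Point: on its axis, half-way up (47 mm above its underside).
- small_bottle_mid (a point): Shortest: small round bottle of brown oil with a white screw cap, 30 mm across, 66 mm tall (cap 21 mm across, top 13 mm; straight wall up to about 38 mm). Point: on its axis, half-way up (33 mm above its underside).
- pad_0: One of four identical round dark rubber pads, 80 mm across and 4 mm thick, with a fine ring engraved in the middle. They lie fixed in a straight row, 95 mm apart, on a fixed aluminium board 96 mm wide, 510 mm long and 10 mm thick. Origin: centre of the pad's underside, 10 mm above the desk; its top is 14 mm above the desk. x points across the row, y along it. Which of the four pads lies where in the row changes from start to start.
- pad_1: One of four identical round dark rubber pads, 80 mm across and 4 mm thick, with a fine ring engraved in the middle. They lie fixed in a straight row, 95 mm apart, on a fixed aluminium board 96 mm wide, 510 mm long and 10 mm thick. Origin: centre of the pad's underside, 10 mm above the desk; its top is 14 mm above the desk. x points across the row, y along it. Which of the four pads lies where in the row changes from start to start.
- pad_2: One of four identical round dark rubber pads, 80 mm across and 4 mm thick, with a fine ring engraved in the middle. They lie fixed in a straight row, 95 mm apart, on a fixed aluminium board 96 mm wide, 510 mm long and 10 mm thick. Origin: centre of the pad's underside, 10 mm above the desk; its top is 14 mm above the desk. x points across the row, y along it. Which of the four pads lies where in the row changes from start to start.
- pad_3: One of four identical round dark rubber pads, 80 mm across and 4 mm thick, with a fine ring engraved in the middle. They lie fixed in a straight row, 95 mm apart, on a fixed aluminium board 96 mm wide, 510 mm long and 10 mm thick. Origin: centre of the pad's underside, 10 mm above the desk; its top is 14 mm above the desk. x points across the row, y along it. Which of the four pads lies where in the row changes from start to start.
- end_post: Upright round steel post with a knob (32 mm across), 90 mm tall, foot 42 mm across, fixed on the board at one end of the row of pads, in line with them, 75 mm from the middle of the nearest pad. Which end changes; the other end has only a low aluminium cross-bar 14 mm high. Origin: centre of its foot, on the board.
- jar_mid (a point): Bystander: clear staining jar with pink content and a wide black lid (48 mm across), 59 mm across, 102 mm tall, standing among the bottles; no reagent bottle. Point: on its axis, half-way up (51 mm above its underside).

How it is judged:
By the outcome, as a careful person would: the job done as asked, in the order asked, and still so for the second after the job is handed in, with the robot touching nothing.
It also fails if it takes over 120 s, if anything falls off the work surface, if the arm or the gripper's body presses on something with over 40 N, if the wrist force passes 120 N, or if a joint passes its speed limit or range.

ROBOT

A 7-joint arm with a two-finger parallel gripper is mounted at the origin on a cart in front of the work surface, level with it; the furniture and walls round the work are solid. World frame = base frame: x ahead of the robot, y to its left, z up, the work surface at z = 0. Lengths are in m, angles in rad, forces in N, time in s.
With the tool pointing down it reaches from about 0.4 to 0.85 m from the base axis. Payload 10.4 kg.
Tool frame: the origin (TCP) lies midway between the tips of the shut fingers; the grasp point (between the pads) lies 19 mm behind it; z points along the fingers, x is the direction in which the jaws open and shut, and the axes are right-handed (so a half turn about z gives the same grasp; the last joint's range is limited). The gripper opens to 85 mm and grips with 20 to 120 N. Pads are 22 mm wide; open, the fingers measure 114 mm over their backs; the gripper's body (76 mm by 85 mm) begins 54 mm behind the grasp point. The pads swing forward as they close: fully open they stand 13 mm farther back than shut.
Start: joints at [-1.326, 0.332, -0.065, 1.46, 0.022, 1.35, -0.088], TCP at [0.165, 0.603, 0.231] pointing down, gripper open.
Joint ranges: [-2.6, 2.6], [-0.5, 2.12], [-1.47, 1.34], [0.16, 2.42], [-1.27, 4.41], [0.06, 2.06], [-2.6, 2.6]. Speed limits (rad/s): [2.22, 2.22, 2.79, 2.79, 3.14, 3.14, 3.14].

INTERFACE

Orientations are given as a unit quaternion [x, y, z, w].
In Python, from workcell import manip, cams gives the robot as it stands.
- The arm moves only by the tool move_arm, never from a script. Its argument "moves" is a list of rows, each a list of 7 numbers: the turn, a rotation vector about the tool's x, y, z in degrees, then the shift along the tool's x, y, z in m, then the finger opening in m, from 0 to 0.0854. A call has 1 to 10 rows; each row is the pose to reach, as a shift and turn from the pose commanded when the call began, along the tool's axes at that moment; what a row does not reach only later rows make up. A row lasts 1/10 s, in which the tool goes at most 50 mm and 8.59 degrees, less where a joint would pass 70% of its speed; a pose out of reach is approached as far as the arm can. A call with a gripper value outside its range is refused whole. The fingers move at their own pace and stop on an object; "grip_force" is the grip in N (left out, the last holds). Time passes only in rows, so rows that repeat a pose let the fingers close. It gives the time, the measured TCP pose, the force and the opening at its end, in the units of the state.
- manip.get_obs(): the state, without advancing time (a new reading comes with each control period).
- cams.camera(name): name is "side" or "top" or "wrist"; returns the picture (400x640x3 uint8, red, green, blue); there is no depth.
- cams.camera_params(name): a dict with "fx", "fy", "cx", "cy" (pixels), "xyz" and "rotation" of the camera in the world. Camera axes: x right, y up, looking along -z (the intrinsics and any distortion apply to the point x, -y, -z); pixel columns grow to the right and rows downward; lengths in m; the calibration is good to about 2 mm. The wrist camera is an equidistant fisheye: a pixel r from the principal point sees the ray r / f radians off the axis. A picture is of the moment at which its call begins: read the wrist's pose just before it. camera_params takes no time and is no camera call; for the wrist camera it gives the pose at the moment of the call.
- manip.hand_in(): hands the job in, once; it reports no verdict.
The state is a dict: "clock": time; "joint_pos": joint angles; "joint_velocities": joint speeds; "tau": joint torques, N m; "position": TCP position; "ee_rot": TCP orientation; "ft_force": force on the tool from outside, world axes, zero at the start; "torque": the same for the moment, N m; "grip_width": opening from 0.0 (shut) to 1.0 (fully open).
Only numpy, scipy, OpenCV 4.12 (cv2) and the standard library are available. Lean on these libraries where they do the work, as an engineer would, in place of code of your own. Each camera call takes 0.05 s, during which the arm holds its last target. There are 200 camera calls.

## Working session

There is one attempt and no reset: what is moved stays moved. The work goes in short steps, Python scripts to look and compute and a tool call to move; the robot and the scene stay as the last step left them, time stands still between calls to the robot, and variables do not carry over. Pictures are saved under pics/ and viewed, about 12 in all and at most 16, crops included, and the job is handed in when it is done.

Besides the shell and the picture viewer there is one more tool, called after ">>>" by a JSON object that holds its "fn" and its "kwargs", one argument or row to a line. move_arm: Moves the arm, as the interface text tells. Its arguments: {"type":"object","properties":{"moves":{"type":"array","items":{"type":"array","items":{"type":"number"}}},"grip_force":{"type":"number"}},"required":["moves"]}

```bash
ls; mkdir -p pics; python3 - <<'E'
from workcell import manip, cams
import cv2, numpy as np
np.set_printoptions(precision=4,suppress=True)
print(manip.get_obs())
for n in ["side","top","wrist"]:
    print(n,cams.camera_params(n))
    cv2.imwrite(f"pics/{n}0.png",cams.camera(n)[:,:,::-1])
E
```

```text
pics
{'clock': 0.0, 'joint_pos': array([-1.3256,  0.3329, -0.0647,  1.4609,  0.0216,  1.3499, -0.0885]), 'joint_velocities': array([ 0.0009,  0.0007,  0.0001, -0.    , -0.0013,  0.0006, -0.0012]), 'tau': array([ -0.0002, -62.5426,   0.0491, -39.1619,   0.0161,   0.0095,
         0.    ]), 'position': array([0.1653, 0.6024, 0.2305]), 'ee_rot': array([ 0.7952,  0.6064, -0.0006,  0.0005]), 'ft_force': array([-0.5661,  0.184 ,  0.0761]), 'torque': array([-0.0258, -0.0234, -0.0284]), 'grip_width': 1.0030970964571693}
side {'fx': 426.7136260373529, 'fy': 426.7136260373529, 'cx': 318.9761441796005, 'cy': 207.03374252893923, 'xyz': array([ 0.0583, -0.7542,  0.628 ]), 'rotation': array([ 0.4662, -0.1421, -0.2374,  0.8403])}
top {'fx': 394.80011515218837, 'fy': 394.80011515218837, 'cx': 315.0440910411087, 'cy': 191.07295905256225, 'xyz': array([0.3389, 0.0144, 1.1672]), 'rotation': array([-0.0715,  0.07  ,  0.7109, -0.6961])}
wrist {'fx': 309.70691628693146, 'fy': 309.70691628693146, 'cx': 318.42039520001856, 'cy': 201.57388111520396, 'xyz': array([0.0948, 0.6223, 0.3727]), 'rotation': array([-0.1176, -0.0889,  0.5995,  0.7867])}
```

View pics/top0.png

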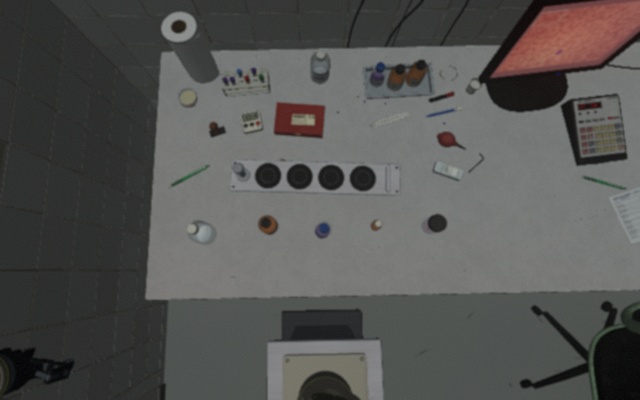

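View pics/side0.png

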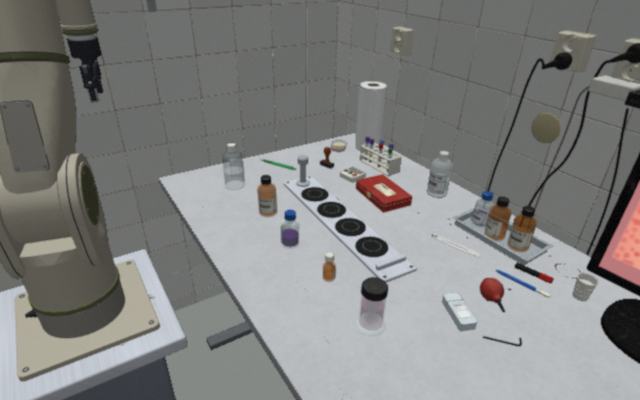

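The top view shows the wash bottle cap near (193,228), amber (266,224), clear (322,229), small (376,224) and the jar lid (437,222). The pads are at (267..363, 175..178) and the post is at (239,172), on the +y end. The side view agrees.

```bash
cat > h.py <<'E'
from workcell import manip, cams
import cv2, numpy as np
from scipy.spatial.transform import Rotation as R
np.set_printoptions(precision=4,suppress=True)
def ray(p,u,v,fish=False):
    x,y=(u-p['cx'])/p['fx'],(v-p['cy'])/p['fy']
    if fish:
        t=np.hypot(x,y); s=np.sinc(t/np.pi); d=np.array([x*s,-y*s,-np.cos(t)])
    else: d=np.array([x,-y,-1])
    return R.from_quat(p['rotation']).apply(d)
def hit(p,u,v,z,fish=False):
    d=ray(p,u,v,fish); return p['xyz']+d*(z-p['xyz'][2])/d[2]
def proj(p,X,fish=False):
    c=R.from_quat(p['rotation']).inv().apply(np.atleast_2d(X)-p['xyz']); x,y,z=c[:,0],-c[:,1],-c[:,2]
    r=np.hypot(x,y); k=np.arctan2(r,z)/np.maximum(r,1e-9) if fish else 1/z
    return np.c_[p['cx']+p['fx']*x*k, p['cy']+p['fy']*y*k]
def delta(target, rz=None):
    "shift in tool axes to target TCP; tilt-free turn with tool x at yaw rz"
    o=manip.get_obs(); r=R.from_quat(o['ee_rot'])
    s=r.inv().apply(np.array(target)-o['position'])
    if rz is None: return s
    T=R.from_euler('z',rz)*R.from_euler('x',np.pi)
    return s,(r.inv()*T).as_rotvec(degrees=True)
E
python3 - <<'E'
from h import *
p=cams.camera_params('top')
for n,u,v,z in [('wash',193,228,.135),('amber',266,223.5,.112),('clear',322,228.5,.094),('small',376,223.5,.066),('jar',437,222,.102),('pA',267,175,.014),('pB',299,176,.014),('pC',331,177,.014),('pD',363,178,.014),('post',239,169,.1)]:
    print(n,hit(p,u,v,z))
g=cv2.imread('pics/top0.png')[140:260,170:470]
cv2.imwrite('pics/topc.png',cv2.resize(g,None,fx=2.66,fy=2.66,interpolation=cv2.INTER_CUBIC))
o=manip.get_obs(); print(R.from_quat(o['ee_rot']).as_matrix())
E
```

```text
wash [0.4567 0.3364 0.135 ]
amber [0.4674 0.1479 0.112 ]
clear [ 0.4527 -0.0023  0.094 ]
small [ 0.4665 -0.1541  0.066 ]
jar [ 0.4629 -0.3138  0.102 ]
pA [0.6256 0.1579 0.014 ]
pB [0.6205 0.0617 0.014 ]
pC [ 0.6153 -0.0343  0.014 ]
pD [ 0.6102 -0.1302  0.014 ]
post [0.6232 0.2255 0.1   ]
[[ 0.2646  0.9644 -0.0003]
 [ 0.9644 -0.2646 -0.0011]
 [-0.0011  0.     -1.    ]]
```

View pics/topc.png

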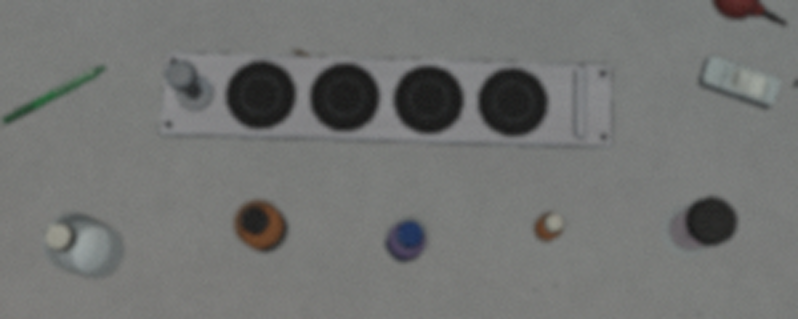

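```bash
python3 - <<'E'
from h import *
p=cams.camera_params('top')
for n,u,v,z in [('wash',192.6,228.3,.135),('amber',265.9,222.3,.112),('clear',323.4,227.6,.094),('small',377.9,223.5,.066),('pA',268.1,175.7,.014),('pB',299.3,176.5,.014),('pC',330.9,177.2,.014),('pD',362.9,178,.014)]:
    print(n,hit(p,u,v,z))
print(delta([.457,.336,.25],0))
E
```

```text
wash [0.456  0.3374 0.135 ]
amber [0.4706 0.1482 0.112 ]
clear [ 0.455  -0.0062  0.094 ]
small [ 0.4664 -0.1594  0.066 ]
pA [0.6234 0.1546 0.014 ]
pB [0.6189 0.0608 0.014 ]
pC [ 0.6147 -0.034   0.014 ]
pD [ 0.6102 -0.1299  0.014 ]
(array([-0.1798,  0.3518, -0.0191]), array([ 0.0418,  0.0521, 74.6565]))
```

>>> {"fn": "move_arm", "kwargs": {
  "moves": [
    [0,0,8,-0.018,0.035,-0.019,0.085],
    [0,0,16,-0.036,0.07,-0.019,0.085],
    [0,0,24,-0.054,0.105,-0.019,0.085],
    [0,0,32,-0.074,0.145,-0.019,0.085],
    [0,0,40,-0.094,0.184,-0.019,0.085],
    [0,0,48,-0.114,0.223,-0.019,0.085],
    [0,0,56,-0.134,0.262,-0.019,0.085],
    [0,0,64,-0.154,0.301,-0.019,0.085],
    [0,0,71,-0.17,0.333,-0.019,0.085],
    [0,0,74.66,-0.18,0.352,-0.019,0.085]
  ]
}}

```text
clock: 1.15
position: [0.4593, 0.3333, 0.2502]
ee_rot: [1.0, -0.004, 0.0, 0.0]
ft_force: [0.3, 0.5, -0.6]
grip_width: 0.998
```

```bash
python3 - <<'E'
from h import *
o=manip.get_obs(); print(o['position'],o['joint_pos'],o['clock'])
p=cams.camera_params('wrist'); print(p); cv2.imwrite('pics/w1.png',cams.camera('wrist')[:,:,::-1])
for n,x in dict(washtop=[.456,.3374,.135],washbase=[.456,.3374,0],pA=[.6234,.1546,.014],pD=[.61,-.13,.014]).items(): print(n,proj(p,x,True))
E
```

```text
[0.4593 0.3333 0.2502] [-0.9747  0.1931  0.3073  1.606  -0.0588  1.3518 -0.6674] 1.15
{'fx': 309.70691628693146, 'fy': 309.70691628693146, 'cx': 318.42039520001856, 'cy': 201.57388111520396, 'xyz': array([0.4612, 0.4079, 0.3923]), 'rotation': array([-0.1479,  0.0007, -0.0041,  0.989 ])}
washtop [[313.1831 192.5038]]
washbase [[314.932  164.7279]]
pA [[427.4009 287.8983]]
pD [[394.8521 402.1056]]
```

View pics/w1.png

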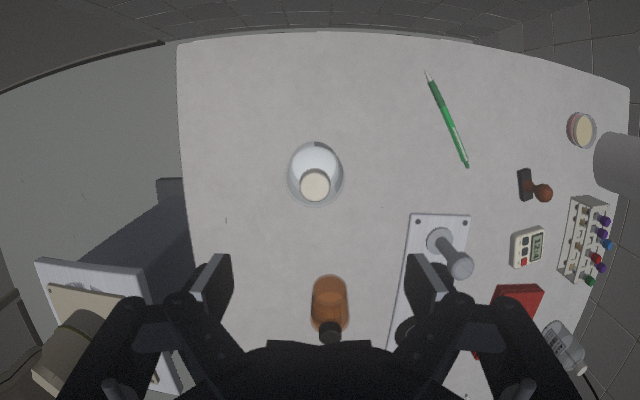

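The wrist view shows the wash cap at about (314.5,185), the bottle body centred near (316,172), the amber cap near (330,335) and the post knob at (460,265).

```bash
python3 - <<'E'
from h import *
p=cams.camera_params('wrist')
print(hit(p,314.5,185,.135,True),hit(p,330,334,.112,True), hit(p,460,265,.1,True))
g=cv2.imread('pics/w1.png')
cr=cv2.resize(g[130:220,260:370],None,fx=4,fy=4,interpolation=cv2.INTER_CUBIC)
a=np.linspace(0,2*np.pi,60)
# overlay hypotheses
for c,col in [((.456,.3374),(0,0,255)),((.4575,.3435),(0,255,0))]:
    for r,z in [(.014,.135),(.03,0),(.03,.09)]:
        P=proj(p,np.c_[c[0]+r*np.cos(a),c[1]+r*np.sin(a),0*a+z],True)
        cv2.polylines(cr,[((P-[260,130])*4).astype(int)],True,col)
cv2.imwrite('pics/w1c.png',cr); print(delta([.457,.340,.25],0))
E
```

```text
[0.4591 0.342  0.135 ] [0.4737 0.1573 0.112 ] [0.6252 0.2373 0.1   ]
(array([-0.0041, -0.0086,  0.0002]), array([ 0.0832, -0.0672, -0.6984]))
```

View pics/w1c.png

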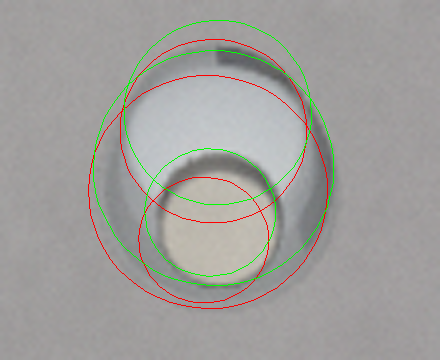

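Overlay: the cap centre sits at crop (222,225), with the body between the two hypotheses, so I use (0.4575, 0.339). Now descending.

>>> {"fn": "move_arm", "kwargs": {
  "moves": [
    [0,0,0,0.0005,-0.003,0.01,0.085],
    [0,0,0,0.0005,-0.003,0.03,0.085],
    [0,0,0,0.0005,-0.003,0.055,0.085],
    [0,0,0,0.0005,-0.003,0.085,0.085],
    [0,0,0,0.0005,-0.003,0.115,0.085],
    [0,0,0,0.0005,-0.003,0.14,0.085],
    [0,0,0,0.0005,-0.003,0.16,0.085],
    [0,0,0,0.0005,-0.003,0.175,0.085],
    [0,0,0,0.0005,-0.003,0.183,0.085],
    [0,0,0,0.0005,-0.003,0.183,0.085]
  ]
}}

```text
clock: 2.2
position: [0.4567, 0.3394, 0.0663]
ee_rot: [1.0, 0.001, -0.001, 0.0]
ft_force: [1.2, 0.2, 0.5]
grip_width: 0.994
```

Close on the bottle at a gentle force.

>>> {"fn": "move_arm", "kwargs": {
  "moves": [
    [0,0,0,0,0,0,0.075],
    [0,0,0,0,0,0,0.065],
    [0,0,0,0,0,0,0.055],
    [0,0,0,0,0,0,0.05],
    [0,0,0,0,0,0,0.045],
    [0,0,0,0,0,0,0.04],
    [0,0,0,0,0,0,0.04],
    [0,0,0,0,0,0,0.04],
    [0,0,0,0,0,0,0.04],
    [0,0,0,0,0,0,0.04]
  ],
  "grip_force": 40
}}

```text
clock: 3.2
position: [0.4577, 0.3398, 0.0687]
ee_rot: [1.0, 0.0, 0.0, -0.001]
ft_force: [-4.0, -1.3, 7.3]
grip_width: 0.685
```

```bash
python3 - <<'E'
from h import *
o=manip.get_obs(); print(o['position'],o['grip_width'],o['ft_force'])
cv2.imwrite('pics/w2.png',cams.camera('wrist')[:,:,::-1])
E
```

```text
[0.4577 0.3398 0.0687] 0.6854599692912543 [-4.0147 -1.3176  7.2789]
```

View pics/w2.png

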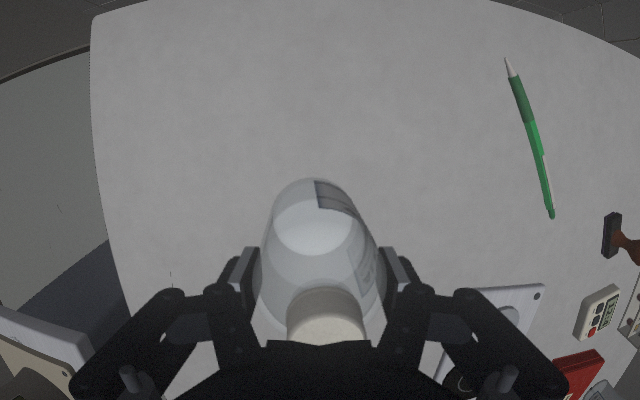

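Gripped at 58.5 mm, which matches the 60 mm bottle. Lifting.

>>> {"fn": "move_arm", "kwargs": {
  "moves": [
    [0,0,0,0,0,-0.003,0.04],
    [0,0,0,0,0,-0.01,0.04],
    [0,0,0,0,0,-0.022,0.04],
    [0,0,0,0,0,-0.037,0.04],
    [0,0,0,0,0,-0.054,0.04],
    [0,0,0,0,0,-0.072,0.04],
    [0,0,0,0,0,-0.09,0.04],
    [0,0,0,0,0,-0.105,0.04],
    [0,0,0,0,0,-0.115,0.04],
    [0,0,0,0,0,-0.12,0.04]
  ],
  "grip_force": 50
}}

```text
clock: 4.25
position: [0.458, 0.3392, 0.1887]
ee_rot: [1.0, -0.0, 0.001, -0.001]
ft_force: [1.2, 0.9, -3.6]
grip_width: 0.68
```

>>> {"fn": "move_arm", "kwargs": {
  "moves": [
    [0,0,0,0.003,0.003,0,0.04],
    [0,0,0,0.011,0.012,0,0.04],
    [0,0,0,0.024,0.027,0,0.04],
    [0,0,0,0.04,0.044,0,0.04],
    [0,0,0,0.058,0.064,0,0.04],
    [0,0,0,0.076,0.084,0,0.04],
    [0,0,0,0.094,0.104,0,0.04],
    [0,0,0,0.112,0.124,0,0.04],
    [0,0,0,0.13,0.144,0,0.04],
    [0,0,0,0.145,0.161,0,0.04]
  ]
}}

```text
clock: 5.25
position: [0.6036, 0.1751, 0.1863]
ee_rot: [1.0, -0.001, -0.001, 0.001]
ft_force: [0.9, -0.7, -3.5]
grip_width: 0.682
```

>>> {"fn": "move_arm", "kwargs": {
  "moves": [
    [0,0,0,0.01,0.011,0,0.04],
    [0,0,0,0.016,0.018,0,0.04],
    [0,0,0,0.02,0.022,0,0.04],
    [0,0,0,0.021,0.0235,0,0.04],
    [0,0,0,0.021,0.0235,0,0.04],
    [0,0,0,0.021,0.0235,0,0.04]
  ]
}}

```text
clock: 5.85
position: [0.6233, 0.1555, 0.1873]
ee_rot: [1.0, 0.001, -0.0, -0.0]
ft_force: [0.0, -0.2, -3.0]
grip_width: 0.683
```

```bash
python3 - <<'E'
from h import *
o=manip.get_obs(); print(o['position'],o['grip_width'],o['ft_force'],o['torque'])
a=cams.camera('side');b=cams.camera('wrist')
p=cams.camera_params('wrist')
cr=cv2.resize(a[100:290,190:430],None,fx=2,fy=2,interpolation=cv2.INTER_CUBIC)
out=np.zeros((400,640+160,3),np.uint8)
w=np.hstack([cv2.resize(cr,(400,317)),cv2.resize(b,(400,250))[:,:]] ) if 0 else np.vstack([cv2.resize(cr,(500,396)),np.zeros((4,500,3),np.uint8)])
w=np.hstack([w,cv2.resize(b[150:400,220:420],(300,375))[:400] if 0 else np.pad(cv2.resize(b[150:400,220:420],(300,375)),((0,25),(0,0),(0,0)))])
cv2.imwrite('pics/c3.png',w[:,:,::-1])
E
```

```text
[0.6233 0.1555 0.1873] 0.6827451583361914 [ 0.0012 -0.229  -3.0283] [ 0.0144 -0.0229 -0.0263]
```

View pics/c3.png

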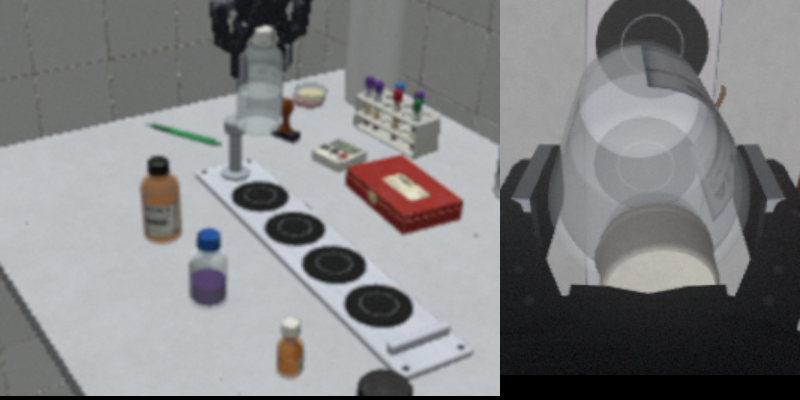

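The wrist crop shows pad A's ring at about crop (652,42), i.e. pixel (321,178), with pad B behind the glass. The bottle hangs upright. Next I locate the ring precisely.

```bash
python3 - <<'E'
from h import *
p=cams.camera_params('wrist'); b=cams.camera('wrist')
print(p['xyz'],manip.get_obs()['position'])
for uv in [(321,178),(321,177)]: print(hit(p,*uv,.014,True))
g=cv2.cvtColor(b,cv2.COLOR_RGB2GRAY)
print('row174 dark', [c for c in range(240,400) if g[172,c]<70][::80], [c for c in range(260,400) if g[172,c]<60][:1],[c for c in range(260,400) if g[172,c]<60][-1:])
cr=b[140:240,260:380][:,:,::-1].copy(); cr=cv2.resize(cr,None,fx=5,fy=5,interpolation=cv2.INTER_CUBIC)
a=np.linspace(0,2*np.pi,90)
for c,col in [((.6234,.1546),(0,0,255))]:
    for r in (.04,.022): 
        P=proj(p,np.c_[c[0]+r*np.cos(a),c[1]+r*np.sin(a),0*a+.014],True); cv2.polylines(cr,[((P-[260,140])*5).astype(int)],True,col)
    for r,z,x,y in [(.014,.254,.6234,.1546),(.03,.119,.6234,.1546)]:
        P=proj(p,np.c_[x+r*np.cos(a),y+r*np.sin(a),0*a+z],True); cv2.polylines(cr,[((P-[260,140])*5).astype(int)],True,(0,255,0))
cv2.imwrite('pics/c4.png',cr)
E
```

```text
[0.6247 0.2298 0.3295] [0.6234 0.1552 0.1874]
[0.6272 0.1593 0.014 ]
[0.6272 0.1604 0.014 ]
row174 dark [285] [286] [357]
```

View pics/c4.png

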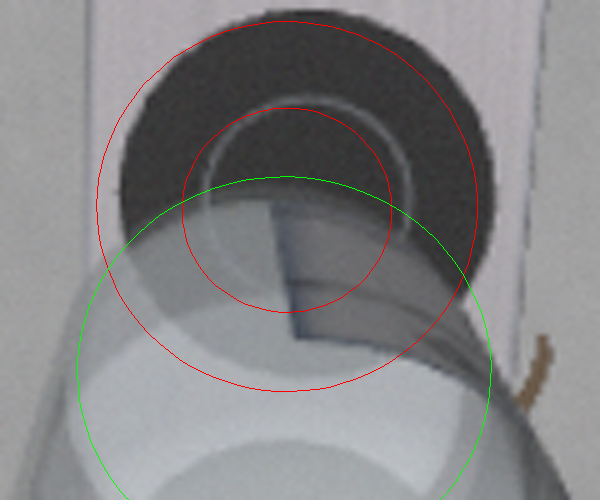

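The wrist view puts pad A about 4 mm in +x and 2 mm in +y from my top-camera estimate. Blending the two, I shift +2.5 mm in x and +3 mm in y, then lower.

>>> {"fn": "move_arm", "kwargs": {
  "moves": [
    [0,0,0,0.0025,-0.003,0.003,0.04],
    [0,0,0,0.0025,-0.003,0.012,0.04],
    [0,0,0,0.0025,-0.003,0.026,0.04],
    [0,0,0,0.0025,-0.003,0.042,0.04],
    [0,0,0,0.0025,-0.003,0.06,0.04],
    [0,0,0,0.0025,-0.003,0.076,0.04],
    [0,0,0,0.0025,-0.003,0.088,0.04],
    [0,0,0,0.0025,-0.003,0.096,0.04],
    [0,0,0,0.0025,-0.003,0.1,0.04],
    [0,0,0,0.0025,-0.003,0.102,0.04]
  ]
}}

```text
clock: 7.0
position: [0.6263, 0.1576, 0.0852]
ee_rot: [1.0, -0.0, 0.0, -0.0]
ft_force: [0.1, -1.0, -3.7]
grip_width: 0.681
```

>>> {"fn": "move_arm", "kwargs": {
  "moves": [
    [0,0,0,0,0,0.001,0.04],
    [0,0,0,0,0,0.002,0.04],
    [0,0,0,0,0,0.003,0.04],
    [0,0,0,0,0,0.003,0.04]
  ]
}}

```text
clock: 7.4
position: [0.6265, 0.1576, 0.0829]
ee_rot: [1.0, -0.0, 0.0, -0.0]
ft_force: [-1.3, -0.0, 0.5]
grip_width: 0.68
```

Contact is made. Releasing slowly, then rising.

>>> {"fn": "move_arm", "kwargs": {
  "moves": [
    [0,0,0,0,0,0.0005,0.057],
    [0,0,0,0,0,0.0005,0.06],
    [0,0,0,0,0,0.0005,0.064],
    [0,0,0,0,0,0.0005,0.07],
    [0,0,0,0,0,0.0005,0.077],
    [0,0,0,0,0,0.0005,0.085],
    [0,0,0,0,0,0.0005,0.085],
    [0,0,0,0,0,0.0005,0.085]
  ]
}}

```text
clock: 8.2
position: [0.6262, 0.1575, 0.0818]
ee_rot: [1.0, -0.0, 0.0, -0.0]
ft_force: [-0.4, -0.4, -1.1]
grip_width: 0.994
```

>>> {"fn": "move_arm", "kwargs": {
  "moves": [
    [0,0,0,0,0,-0.003,0.085],
    [0,0,0,0,0,-0.012,0.085],
    [0,0,0,0,0,-0.03,0.085],
    [0,0,0,0,0,-0.055,0.085],
    [0,0,0,0,0,-0.085,0.085],
    [0,0,0,0,0,-0.115,0.085],
    [0,0,0,0,0,-0.14,0.085],
    [0,0,0,0,0,-0.155,0.085],
    [0,0,0,0,0,-0.163,0.085],
    [0,0,0,0,0,-0.167,0.085]
  ]
}}

```text
clock: 9.2
position: [0.6262, 0.1575, 0.249]
ee_rot: [1.0, -0.0, 0.0, -0.0]
ft_force: [-0.3, 0.0, -0.1]
grip_width: 0.993
```

```bash
cat > ov.py <<'E'
from h import *
def ov(name,circles,box,s=4):
    "wrist crop with circles (x,y,z,r) drawn"
    p=cams.camera_params('wrist'); b=cams.camera('wrist')[:,:,::-1].copy()
    x0,y0,x1,y1=box; cr=cv2.resize(b[y0:y1,x0:x1],None,fx=s,fy=s,interpolation=cv2.INTER_CUBIC); a=np.linspace(0,2*np.pi,90)
    for i,(x,y,z,r) in enumerate(circles):
        P=proj(p,np.c_[x+r*np.cos(a),y+r*np.sin(a),0*a+z],True); cv2.polylines(cr,[((P-[x0,y0])*s).astype(int)],True,[(0,0,255),(0,255,0),(255,0,0)][i%3])
    cv2.imwrite(f'pics/{name}.png',cr)
E
python3 - <<'E'
from ov import *
print(manip.get_obs()['position'],delta([.471,.149,.25],0))
ov('c5',[(.6265,.1576,.014,.04),(.6265,.1576,.149,.014),(.6265,.1576,.014,.03)],(240,100,400,250))
E
```

```text
[0.6262 0.1575 0.249 ] (array([-0.1552,  0.0085, -0.001 ]), array([-0.0079, -0.0021, -0.0041]))
```

View pics/c5.png

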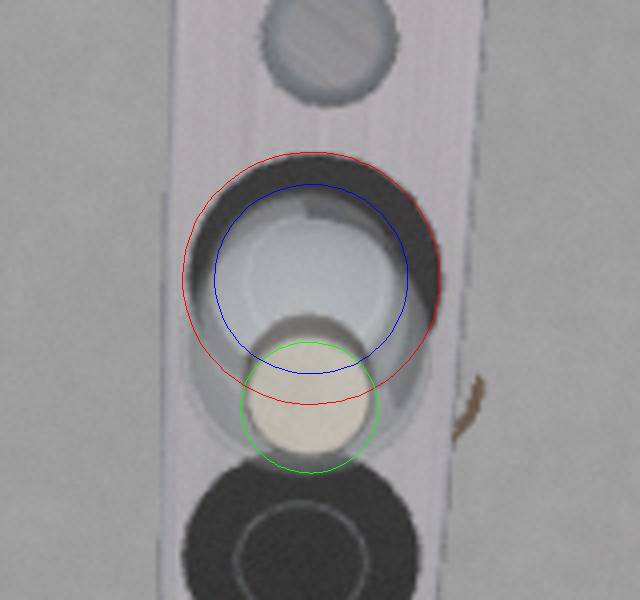

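Wash bottle is centred on pad A to about 2 mm. Next is the amber bottle.

>>> {"fn": "move_arm", "kwargs": {
  "moves": [
    [0,0,0,-0.015,0.001,0,0.085],
    [0,0,0,-0.04,0.002,0,0.085],
    [0,0,0,-0.07,0.003,0,0.085],
    [0,0,0,-0.1,0.005,0,0.085],
    [0,0,0,-0.125,0.006,0,0.085],
    [0,0,0,-0.142,0.007,0,0.085],
    [0,0,0,-0.151,0.0075,0,0.085],
    [0,0,0,-0.154,0.0075,0,0.085],
    [0,0,0,-0.154,0.0075,0,0.085]
  ]
}}

```text
clock: 10.15
position: [0.4723, 0.15, 0.2485]
ee_rot: [1.0, 0.0, -0.0, 0.0]
ft_force: [-0.8, 0.1, -0.6]
grip_width: 0.992
```

```bash
python3 - <<'E'
from ov import *
print(manip.get_obs()['position'])
ov('c6',[(.472,.150,.112,.014),(.472,.150,0.,.026),(.472,.15,.072,.026)],(240,100,400,250))
E
```

```text
[0.4723 0.15   0.2485]
```

View pics/c6.png

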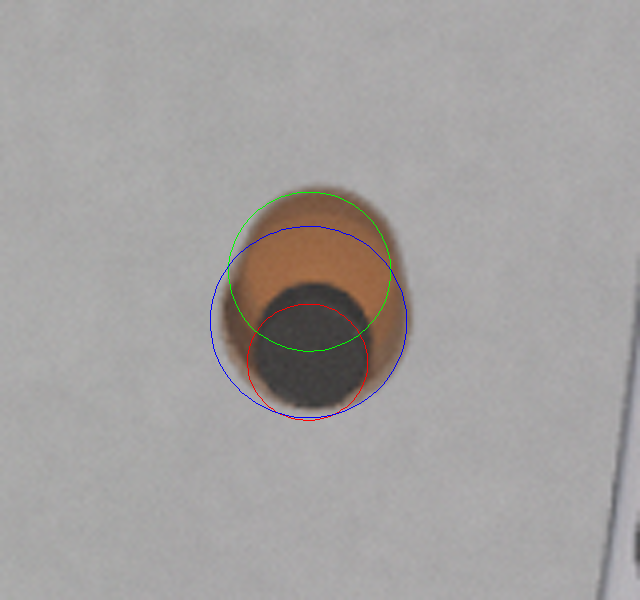

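Amber is nearly aligned, about +1 mm in x and +2 mm in y off. Descending to grasp.

>>> {"fn": "move_arm", "kwargs": {
  "moves": [
    [0,0,0,0.001,-0.002,0.01,0.085],
    [0,0,0,0.001,-0.002,0.035,0.085],
    [0,0,0,0.001,-0.002,0.065,0.085],
    [0,0,0,0.001,-0.002,0.095,0.085],
    [0,0,0,0.001,-0.002,0.125,0.085],
    [0,0,0,0.001,-0.002,0.155,0.085],
    [0,0,0,0.001,-0.002,0.18,0.085],
    [0,0,0,0.001,-0.002,0.195,0.085],
    [0,0,0,0.001,-0.002,0.202,0.085],
    [0,0,0,0.001,-0.002,0.2045,0.085]
  ]
}}

```text
clock: 11.2
position: [0.473, 0.1517, 0.0433]
ee_rot: [1.0, -0.0, -0.001, 0.001]
ft_force: [0.5, -0.3, 0.5]
grip_width: 0.993
```

>>> {"fn": "move_arm", "kwargs": {
  "moves": [
    [0,0,0,0,0,0,0.075],
    [0,0,0,0,0,0,0.065],
    [0,0,0,0,0,0,0.056],
    [0,0,0,0,0,0,0.05],
    [0,0,0,0,0,0,0.045],
    [0,0,0,0,0,0,0.04],
    [0,0,0,0,0,0,0.035],
    [0,0,0,0,0,0,0.035],
    [0,0,0,0,0,0,0.035],
    [0,0,0,0,0,0,0.035]
  ],
  "grip_force": 40
}}

```text
clock: 12.2
position: [0.4737, 0.1523, 0.0452]
ee_rot: [1.0, -0.0, 0.0, -0.0]
ft_force: [-1.5, -1.1, 7.6]
grip_width: 0.573
```

>>> {"fn": "move_arm", "kwargs": {
  "moves": [
    [0,0,0,0,0,-0.003,0.035],
    [0,0,0,0,0,-0.01,0.035],
    [0,0,0,0,0,-0.022,0.035],
    [0,0,0,0,0,-0.037,0.035],
    [0,0,0,0,0,-0.052,0.035],
    [0,0,0,0,0,-0.065,0.035],
    [0,0,0,0,0,-0.074,0.035],
    [0,0,0,0,0,-0.079,0.035],
    [0,0,0,0,0,-0.08,0.035],
    [0,0,0,0,0,-0.08,0.035]
  ],
  "grip_force": 50
}}

```text
clock: 13.2
position: [0.473, 0.152, 0.124]
ee_rot: [1.0, -0.0, -0.0, 0.0]
ft_force: [-0.6, 0.9, -2.3]
grip_width: 0.57
```

```bash
python3 - <<'E'
from h import *
print(delta([.6225,.0627,.124]))
E
```

```text
[ 0.1495  0.0893 -0.    ]
```

>>> {"fn": "move_arm", "kwargs": {
  "moves": [
    [0,0,0,0.003,0.002,0,0.035],
    [0,0,0,0.012,0.007,0,0.035],
    [0,0,0,0.026,0.0155,0,0.035],
    [0,0,0,0.045,0.027,0,0.035],
    [0,0,0,0.066,0.039,0,0.035],
    [0,0,0,0.087,0.052,0,0.035],
    [0,0,0,0.108,0.0645,0,0.035],
    [0,0,0,0.126,0.075,0,0.035],
    [0,0,0,0.139,0.083,0,0.035],
    [0,0,0,0.147,0.088,0,0.035]
  ]
}}

```text
clock: 14.2
position: [0.6213, 0.0623, 0.1236]
ee_rot: [1.0, -0.001, -0.0, 0.001]
ft_force: [-0.4, 0.6, -2.6]
grip_width: 0.572
```

>>> {"fn": "move_arm", "kwargs": {
  "moves": [
    [0,0,0,0.0025,0.0015,0,0.035],
    [0,0,0,0.0025,0.0015,0,0.035],
    [0,0,0,0.0025,0.0015,0.005,0.035],
    [0,0,0,0.0025,0.0015,0.015,0.035],
    [0,0,0,0.0025,0.0015,0.028,0.035],
    [0,0,0,0.0025,0.0015,0.041,0.035],
    [0,0,0,0.0025,0.0015,0.052,0.035],
    [0,0,0,0.0025,0.0015,0.059,0.035],
    [0,0,0,0.0025,0.0015,0.062,0.035],
    [0,0,0,0.0025,0.0015,0.063,0.035]
  ]
}}

```text
clock: 15.2
position: [0.6227, 0.0625, 0.061]
ee_rot: [1.0, -0.0, -0.0, 0.0]
ft_force: [-0.6, 0.2, -3.1]
grip_width: 0.574
```

>>> {"fn": "move_arm", "kwargs": {
  "moves": [
    [0,0,0,0,0,0.001,0.035],
    [0,0,0,0,0,0.002,0.035],
    [0,0,0,0,0,0.003,0.035],
    [0,0,0,0,0,0.003,0.035]
  ]
}}

```text
clock: 15.6
position: [0.6231, 0.0625, 0.0593]
ee_rot: [1.0, -0.0, 0.0, -0.0]
ft_force: [-3.3, -1.3, 4.7]
grip_width: 0.573
```

>>> {"fn": "move_arm", "kwargs": {
  "moves": [
    [0,0,0,0,0,0,0.048],
    [0,0,0,0,0,0,0.051],
    [0,0,0,0,0,0,0.055],
    [0,0,0,0,0,0,0.062],
    [0,0,0,0,0,0,0.07],
    [0,0,0,0,0,0,0.08],
    [0,0,0,0,0,0,0.085],
    [0,0,0,0,0,0,0.085]
  ]
}}

```text
clock: 16.4
position: [0.6227, 0.0625, 0.0583]
ee_rot: [1.0, -0.0, 0.0, -0.0]
ft_force: [-0.3, 0.2, -0.8]
grip_width: 0.994
```

>>> {"fn": "move_arm", "kwargs": {
  "moves": [
    [0,0,0,0,0,-0.003,0.085],
    [0,0,0,0,0,-0.012,0.085],
    [0,0,0,0,0,-0.03,0.085],
    [0,0,0,0,0,-0.058,0.085],
    [0,0,0,0,0,-0.09,0.085],
    [0,0,0,0,0,-0.122,0.085],
    [0,0,0,0,0,-0.15,0.085],
    [0,0,0,0,0,-0.172,0.085],
    [0,0,0,0,0,-0.185,0.085],
    [0,0,0,0,0,-0.19,0.085]
  ]
}}

```text
clock: 17.4
position: [0.6231, 0.0624, 0.2499]
ee_rot: [1.0, -0.0, 0.001, -0.0]
ft_force: [-0.1, 0.8, 0.4]
grip_width: 0.997
```

```bash
python3 - <<'E'
from ov import *
print(manip.get_obs()['position'])
ov('c7',[(.6225,.0627,.014,.04),(.6225,.0627,.126,.014),(.6225,.0627,.014,.026),(.618,-.0322,.014,.04)],(240,100,400,250))
print(delta([.4565,-.003,.25]))
E
```

```text
[0.6231 0.0624 0.2499]
[-0.1665  0.0655 -0.0007]
```

View pics/c7.png

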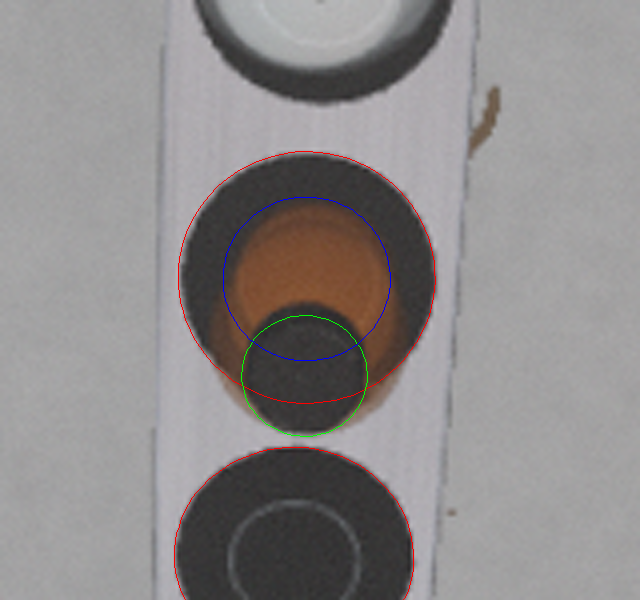

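Pads B and C match the model, and amber is centred on pad B to about 2 mm. Next is the clear bottle.

>>> {"fn": "move_arm", "kwargs": {
  "moves": [
    [0,0,0,-0.015,0.006,0,0.085],
    [0,0,0,-0.04,0.016,0,0.085],
    [0,0,0,-0.07,0.028,0,0.085],
    [0,0,0,-0.1,0.04,0,0.085],
    [0,0,0,-0.13,0.051,0,0.085],
    [0,0,0,-0.15,0.059,0,0.085],
    [0,0,0,-0.162,0.064,0,0.085],
    [0,0,0,-0.1665,0.0655,0,0.085],
    [0,0,0,-0.1665,0.0655,0,0.085]
  ]
}}

```text
clock: 18.35
position: [0.4558, -0.0029, 0.2478]
ee_rot: [1.0, 0.0, -0.0, -0.0]
ft_force: [-0.2, 0.1, 0.4]
grip_width: 0.995
```

```bash
python3 - <<'E'
from ov import *
print(manip.get_obs()['position'])
ov('c8',[(.4565,-.003,.094,.014),(.4565,-.003,0.,.023),(.4565,-.003,.055,.023)],(240,100,400,250))
E
```

```text
[ 0.4558 -0.0029  0.2478]
```

View pics/c8.png

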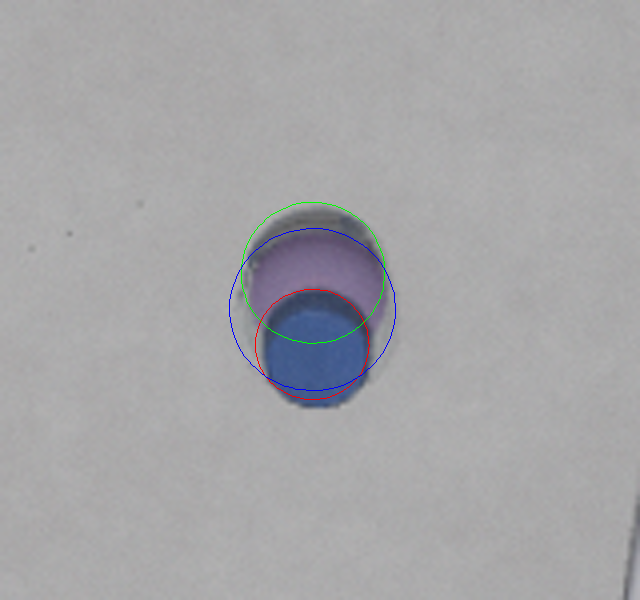

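>>> {"fn": "move_arm", "kwargs": {
  "moves": [
    [0,0,0,0.001,0.003,0.01,0.085],
    [0,0,0,0.001,0.003,0.035,0.085],
    [0,0,0,0.001,0.003,0.067,0.085],
    [0,0,0,0.001,0.003,0.1,0.085],
    [0,0,0,0.001,0.003,0.133,0.085],
    [0,0,0,0.001,0.003,0.165,0.085],
    [0,0,0,0.001,0.003,0.192,0.085],
    [0,0,0,0.001,0.003,0.211,0.085],
    [0,0,0,0.001,0.003,0.219,0.085],
    [0,0,0,0.001,0.003,0.222,0.085]
  ]
}}

```text
clock: 19.4
position: [0.4568, -0.0063, 0.0252]
ee_rot: [1.0, -0.0, -0.001, 0.001]
ft_force: [0.2, -0.5, 0.3]
grip_width: 0.999
```

>>> {"fn": "move_arm", "kwargs": {
  "moves": [
    [0,0,0,0,0,0,0.075],
    [0,0,0,0,0,0,0.065],
    [0,0,0,0,0,0,0.056],
    [0,0,0,0,0,0,0.05],
    [0,0,0,0,0,0,0.045],
    [0,0,0,0,0,0,0.04],
    [0,0,0,0,0,0,0.035],
    [0,0,0,0,0,0,0.03],
    [0,0,0,0,0,0,0.03],
    [0,0,0,0,0,0,0.03]
  ],
  "grip_force": 40
}}

```text
clock: 20.4
position: [0.4573, -0.0058, 0.0268]
ee_rot: [1.0, -0.0, 0.0, -0.0]
ft_force: [-3.4, -0.9, 7.3]
grip_width: 0.512
```

>>> {"fn": "move_arm", "kwargs": {
  "moves": [
    [0,0,0,0,0,-0.003,0.03],
    [0,0,0,0,0,-0.01,0.03],
    [0,0,0,0,0,-0.022,0.03],
    [0,0,0,0,0,-0.037,0.03],
    [0,0,0,0,0,-0.052,0.03],
    [0,0,0,0,0,-0.065,0.03],
    [0,0,0,0,0,-0.074,0.03],
    [0,0,0,0,0,-0.079,0.03],
    [0,0,0,0,0,-0.08,0.03],
    [0,0,0,0,0,-0.08,0.03]
  ],
  "grip_force": 50
}}

```text
clock: 21.4
position: [0.457, -0.0059, 0.1061]
ee_rot: [1.0, -0.0, -0.0, -0.0]
ft_force: [-0.2, -0.4, -1.5]
grip_width: 0.509
```

```bash
python3 - <<'E'
from h import *
print(delta([.618,-.0322,.106]))
E
```

```text
[0.161  0.0263 0.    ]
```

>>> {"fn": "move_arm", "kwargs": {
  "moves": [
    [0,0,0,0.003,0.0005,0,0.03],
    [0,0,0,0.012,0.002,0,0.03],
    [0,0,0,0.028,0.0045,0,0.03],
    [0,0,0,0.048,0.008,0,0.03],
    [0,0,0,0.07,0.0115,0,0.03],
    [0,0,0,0.093,0.015,0,0.03],
    [0,0,0,0.116,0.019,0,0.03],
    [0,0,0,0.136,0.022,0,0.03],
    [0,0,0,0.15,0.0245,0,0.03],
    [0,0,0,0.159,0.026,0,0.03]
  ]
}}

```text
clock: 22.4
position: [0.6174, -0.0324, 0.1054]
ee_rot: [1.0, 0.0, -0.0, 0.0]
ft_force: [0.2, 0.0, -1.5]
grip_width: 0.506
```

>>> {"fn": "move_arm", "kwargs": {
  "moves": [
    [0,0,0,0.002,0.0,0,0.03],
    [0,0,0,0.002,0.0,0,0.03],
    [0,0,0,0.002,0.0,0.005,0.03],
    [0,0,0,0.002,0.0,0.015,0.03],
    [0,0,0,0.002,0.0,0.028,0.03],
    [0,0,0,0.002,0.0,0.041,0.03],
    [0,0,0,0.002,0.0,0.052,0.03],
    [0,0,0,0.002,0.0,0.059,0.03],
    [0,0,0,0.002,0.0,0.062,0.03],
    [0,0,0,0.002,0.0,0.063,0.03]
  ]
}}

```text
clock: 23.4
position: [0.6181, -0.032, 0.043]
ee_rot: [1.0, -0.0, -0.0, 0.0]
ft_force: [-0.6, -0.2, 0.3]
grip_width: 0.507
```

>>> {"fn": "move_arm", "kwargs": {
  "moves": [
    [0,0,0,0,0,0.001,0.03],
    [0,0,0,0,0,0.002,0.03],
    [0,0,0,0,0,0.003,0.03],
    [0,0,0,0,0,0.003,0.03]
  ]
}}

```text
clock: 23.8
position: [0.6185, -0.032, 0.041]
ee_rot: [1.0, -0.0, 0.0, -0.0]
ft_force: [-1.5, -0.4, 5.3]
grip_width: 0.507
```

>>> {"fn": "move_arm", "kwargs": {
  "moves": [
    [0,0,0,0,0,0,0.042],
    [0,0,0,0,0,0,0.045],
    [0,0,0,0,0,0,0.05],
    [0,0,0,0,0,0,0.057],
    [0,0,0,0,0,0,0.066],
    [0,0,0,0,0,0,0.076],
    [0,0,0,0,0,0,0.085],
    [0,0,0,0,0,0,0.085]
  ]
}}

```text
clock: 24.6
position: [0.6182, -0.032, 0.0403]
ee_rot: [1.0, -0.0, -0.0, -0.0]
ft_force: [0.4, -0.4, -0.1]
grip_width: 0.996
```

>>> {"fn": "move_arm", "kwargs": {
  "moves": [
    [0,0,0,0,0,-0.003,0.085],
    [0,0,0,0,0,-0.012,0.085],
    [0,0,0,0,0,-0.03,0.085],
    [0,0,0,0,0,-0.06,0.085],
    [0,0,0,0,0,-0.095,0.085],
    [0,0,0,0,0,-0.13,0.085],
    [0,0,0,0,0,-0.162,0.085],
    [0,0,0,0,0,-0.188,0.085],
    [0,0,0,0,0,-0.203,0.085],
    [0,0,0,0,0,-0.21,0.085]
  ]
}}

```text
clock: 25.6
position: [0.6186, -0.0321, 0.252]
ee_rot: [1.0, -0.0, 0.001, -0.0]
ft_force: [0.0, 1.5, -0.3]
grip_width: 0.998
```

```bash
python3 - <<'E'
from ov import *
print(manip.get_obs()['position'])
ov('c9',[(.618,-.0322,.014,.04),(.618,-.0322,.108,.014),(.618,-.0322,.014,.023),(.6135,-.1271,.014,.04)],(240,100,360,250))
print(delta([.4685,-.160,.25]))
E
```

```text
[ 0.6186 -0.0321  0.252 ]
[-0.1501  0.128   0.0016]
```

>>> {"fn": "move_arm", "kwargs": {
  "moves": [
    [0,0,0,-0.012,0.01,0,0.085],
    [0,0,0,-0.034,0.029,0,0.085],
    [0,0,0,-0.062,0.053,0,0.085],
    [0,0,0,-0.09,0.077,0,0.085],
    [0,0,0,-0.116,0.099,0,0.085],
    [0,0,0,-0.136,0.116,0,0.085],
    [0,0,0,-0.146,0.125,0,0.085],
    [0,0,0,-0.15,0.128,0,0.085],
    [0,0,0,-0.15,0.128,0,0.085]
  ]
}}

```text
clock: 26.55
position: [0.4683, -0.1595, 0.25]
ee_rot: [1.0, 0.0, -0.0, -0.0]
ft_force: [-0.9, -0.1, -0.1]
grip_width: 0.999
```

```bash
python3 - <<'E'
from ov import *
print(manip.get_obs()['position'])
ov('c10',[(.4685,-.16,.066,.0105),(.4685,-.16,0.,.015),(.4685,-.16,.038,.015)],(280,100,360,250))
cv2.imwrite('pics/c11.png',np.hstack([cv2.imread('pics/c9.png'),cv2.imread('pics/c10.png')]))
E
```

```text
[ 0.4683 -0.1595  0.25  ]
```

View pics/c11.png

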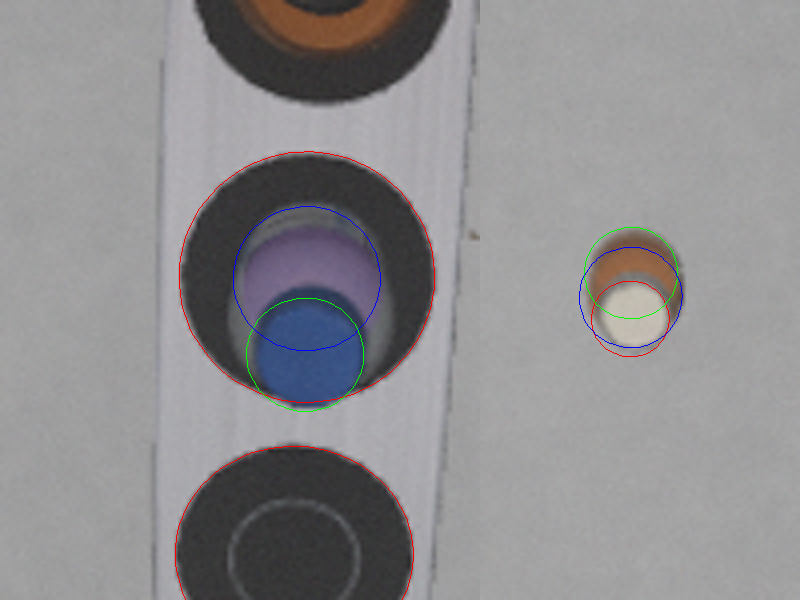

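Clear is well centred on pad C, and pad D matches the model. The small bottle is about +1 mm in x and −1 mm in y off. Descending.

>>> {"fn": "move_arm", "kwargs": {
  "moves": [
    [0,0,0,0.001,0.001,0.01,0.085],
    [0,0,0,0.001,0.001,0.037,0.085],
    [0,0,0,0.001,0.001,0.072,0.08],
    [0,0,0,0.001,0.001,0.108,0.075],
    [0,0,0,0.001,0.001,0.145,0.07],
    [0,0,0,0.001,0.001,0.18,0.065],
    [0,0,0,0.001,0.001,0.21,0.065],
    [0,0,0,0.001,0.001,0.23,0.065],
    [0,0,0,0.001,0.001,0.24,0.065],
    [0,0,0,0.001,0.001,0.2445,0.065]
  ]
}}

```text
clock: 27.6
position: [0.4688, -0.1607, 0.0045]
ee_rot: [1.0, 0.0, -0.001, 0.0]
ft_force: [-0.5, 0.5, 0.4]
grip_width: 0.763
```

>>> {"fn": "move_arm", "kwargs": {
  "moves": [
    [0,0,0,0,0,0,0.055],
    [0,0,0,0,0,0,0.045],
    [0,0,0,0,0,0,0.038],
    [0,0,0,0,0,0,0.034],
    [0,0,0,0,0,0,0.03],
    [0,0,0,0,0,0,0.026],
    [0,0,0,0,0,0,0.022],
    [0,0,0,0,0,0,0.018],
    [0,0,0,0,0,0,0.018],
    [0,0,0,0,0,0,0.018]
  ],
  "grip_force": 30
}}

```text
clock: 28.6
position: [0.4693, -0.1609, 0.0062]
ee_rot: [1.0, -0.0, 0.0, -0.0]
ft_force: [-1.6, 1.1, 6.2]
grip_width: 0.321
```

>>> {"fn": "move_arm", "kwargs": {
  "moves": [
    [0,0,0,0,0,-0.003,0.018],
    [0,0,0,0,0,-0.01,0.018],
    [0,0,0,0,0,-0.022,0.018],
    [0,0,0,0,0,-0.037,0.018],
    [0,0,0,0,0,-0.052,0.018],
    [0,0,0,0,0,-0.065,0.018],
    [0,0,0,0,0,-0.074,0.018],
    [0,0,0,0,0,-0.079,0.018],
    [0,0,0,0,0,-0.08,0.018],
    [0,0,0,0,0,-0.08,0.018]
  ],
  "grip_force": 40
}}

```text
clock: 29.6
position: [0.469, -0.1608, 0.0856]
ee_rot: [1.0, 0.0, -0.0, -0.0]
ft_force: [-0.6, 0.9, -0.3]
grip_width: 0.323
```

```bash
python3 - <<'E'
from h import *
print(delta([.6135,-.1271,.085]))
E
```

```text
[ 0.1445 -0.0337  0.0005]
```

>>> {"fn": "move_arm", "kwargs": {
  "moves": [
    [0,0,0,0.003,-0.0005,0,0.018],
    [0,0,0,0.012,-0.003,0,0.018],
    [0,0,0,0.026,-0.006,0,0.018],
    [0,0,0,0.044,-0.01,0,0.018],
    [0,0,0,0.064,-0.015,0,0.018],
    [0,0,0,0.085,-0.02,0,0.018],
    [0,0,0,0.105,-0.025,0,0.018],
    [0,0,0,0.123,-0.029,0,0.018],
    [0,0,0,0.136,-0.032,0,0.018],
    [0,0,0,0.143,-0.0335,0,0.018]
  ]
}}

```text
clock: 30.6
position: [0.6134, -0.1264, 0.0849]
ee_rot: [1.0, 0.001, -0.0, -0.0]
ft_force: [-0.3, 0.2, 0.3]
grip_width: 0.323
```

>>> {"fn": "move_arm", "kwargs": {
  "moves": [
    [0,0,0,0.0015,0.0,0,0.018],
    [0,0,0,0.0015,0.0,0,0.018],
    [0,0,0,0.0015,0.0,0.005,0.018],
    [0,0,0,0.0015,0.0,0.015,0.018],
    [0,0,0,0.0015,0.0,0.028,0.018],
    [0,0,0,0.0015,0.0,0.041,0.018],
    [0,0,0,0.0015,0.0,0.052,0.018],
    [0,0,0,0.0015,0.0,0.059,0.018],
    [0,0,0,0.0015,0.0,0.062,0.018],
    [0,0,0,0.0015,0.0,0.063,0.018]
  ]
}}

```text
clock: 31.6
position: [0.6136, -0.1275, 0.0225]
ee_rot: [1.0, -0.0, -0.0, 0.0]
ft_force: [0.8, -0.1, -0.4]
grip_width: 0.321
```

>>> {"fn": "move_arm", "kwargs": {
  "moves": [
    [0,0,0,0,0,0.001,0.018],
    [0,0,0,0,0,0.002,0.018],
    [0,0,0,0,0,0.003,0.018],
    [0,0,0,0,0,0.003,0.018]
  ]
}}

```text
clock: 32.0
position: [0.614, -0.1275, 0.0204]
ee_rot: [1.0, -0.0, 0.0, -0.0]
ft_force: [-1.7, 0.8, 4.2]
grip_width: 0.319
```

>>> {"fn": "move_arm", "kwargs": {
  "moves": [
    [0,0,0,0,0,0,0.026],
    [0,0,0,0,0,0,0.029],
    [0,0,0,0,0,0,0.033],
    [0,0,0,0,0,0,0.039],
    [0,0,0,0,0,0,0.047],
    [0,0,0,0,0,0,0.057],
    [0,0,0,0,0,0,0.065],
    [0,0,0,0,0,0,0.065]
  ]
}}

```text
clock: 32.8
position: [0.6137, -0.1275, 0.0197]
ee_rot: [1.0, -0.0, -0.0, -0.0]
ft_force: [-0.6, 0.0, 0.0]
grip_width: 0.761
```

>>> {"fn": "move_arm", "kwargs": {
  "moves": [
    [0,0,0,0,0,-0.003,0.065],
    [0,0,0,0,0,-0.012,0.065],
    [0,0,0,0,0,-0.032,0.065],
    [0,0,0,0,0,-0.064,0.065],
    [0,0,0,0,0,-0.1,0.065],
    [0,0,0,0,0,-0.137,0.065],
    [0,0,0,0,0,-0.172,0.065],
    [0,0,0,0,0,-0.2,0.065],
    [0,0,0,0,0,-0.218,0.065],
    [0,0,0,0,0,-0.225,0.065]
  ]
}}

```text
clock: 33.8
position: [0.6143, -0.1279, 0.2477]
ee_rot: [1.0, -0.0, 0.002, 0.0]
ft_force: [-0.1, 0.6, 0.3]
grip_width: 0.758
```

```bash
python3 - <<'E'
from ov import *
print(manip.get_obs()['position'])
ov('c12',[(.6135,-.1271,.014,.04),(.6135,-.1271,.08,.0105),(.6135,-.1271,.014,.015)],(260,110,380,230),3)
a=cams.camera('side')[120:360,200:440][:,:,::-1]
cv2.imwrite('pics/c13.png',np.hstack([cv2.imread('pics/c12.png'),cv2.resize(a,(360,360),interpolation=cv2.INTER_CUBIC)]))
E
```

```text
[ 0.6143 -0.1279  0.2477]
```

View pics/c13.png

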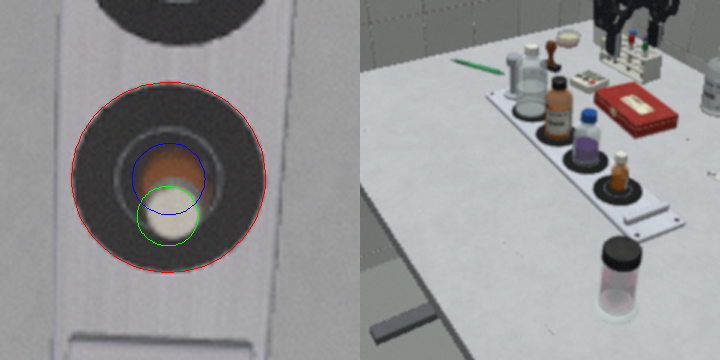

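All four bottles stand upright in order, each centred on its pad. The jar is untouched and the gripper is clear above. Handing in.

```bash
python3 -c "
from workcell import manip
print(manip.get_obs()['ft_force'],manip.hand_in())"
```

```text
the job is handed in; nothing more can be done
[-0.39455009 -0.35147546 -0.22694978] None
```

All four bottles are on the pads in order of height: wash next to the post, then amber, clear and small by the low bar. I handed the job in after about 34 s on the robot's clock.

- **Position and posture:** in the last pictures every bottle stands upright, within about 2 mm of its pad's centre. The small one is about 1–2 mm off in x.
- **Other items:** I never went near the staining jar or the bottles at the back. The jar stands upright in the last side view.
- **Gripper:** it was open and clear above the row at hand-in. The highest force among the readings after each move was about 8 N.
- **Disagreements:** the top and wrist cameras differed by 3–5 mm on the pads and bottles. I used a compromise, and the close-up views of the pads then matched it. The wrist overlays of the cap tops stayed a few pixels off, probably from camera calibration, since the bases and pads lined up.

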